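Shift the inspection lamp to the petri dish's notch

TASK

Bring the inspection lamp over the covered petri dish: squeeze the lamp carriage's release lever against its fixed grip plate, slide the carriage along its rail with the lever held, and let go so that the pawl drops fully into the notch that puts the lamp above the dish. The notches are not exactly where the drawing says, so feel for the notch with a light push and do not ram the pawl against the notched strip. Leave the three samples where they stand.

Things in the scene. Friction and masses are not known exactly. Their poses are not given: they have to be found in the camera images.
- rig: Fixed lamp rig: aluminium bed 90 x 420 x 14 mm with steel guide rail, dark notched strip and, on the side away from the robot, a pale 6 mm sample ledge. Origin: centre of the bed's underside, on the bench. y: along the rail, the way the carriage leaves its parking place; x: across, towards the ledge; z up. The carriage slides only along y, 240 mm in all, with 1 to 3 N of drag.
- notch1 (a point): First working notch by the drawing: its middle at tooth-top height on the rig (32 mm above the bench). The real notch (10.6 mm long along rig y) lies up to 12 mm before or after this point along rig y. The strip (20 mm wide) is clamped by hand: all notches are off by the same amount, which differs each time.
- notch2 (a point): Second working notch by the drawing: its middle at tooth-top height on the rig (32 mm above the bench). The real notch (10.6 mm long along rig y) lies up to 12 mm before or after this point along rig y.
- notch3 (a point): Third, last working notch by the drawing: its middle at tooth-top height on the rig (32 mm above the bench). The real notch (10.6 mm long along rig y) lies up to 12 mm before or after this point along rig y.
- lever: Steel release lever on the carriage; origin on its hinge pin (along rig x, 32 mm above the bench). Upright arm with a grey paddle, level arm towards rig +y with the pawl. Let go, its axes are the rig's; squeezing turns it about x by up to 0.24 rad to a stop, paddle moving 18 mm to rig -y, pawl rising. Its spring needs about 4 N at the paddle at first, 6 N at the stop; it may be held on its stop.
- paddle (a point): Middle of the outer (rig +y) face of the lever's grey paddle: 34 mm along rig x, 8 mm thick, leaning outward 0.12 rad when let go, top 124 mm and this point 110 mm above the bench. With the fixed plate 64 mm over both outer faces let go, 46 mm fully squeezed.
- fixed_plate (a point): Middle of the outer (rig -y) face of the carriage's grey upright grip plate, which faces the paddle: 34 mm along rig x, 8 mm thick, top 125 mm and this point 110 mm above the bench. It moves only with the carriage. Within 80 mm around the pair nothing else stands higher than 85 mm.
- pawl (a point): Centre of the underside of the lever's pawl, 8 mm long (rig y), 60 mm from the hinge pin. Above the bench: 23 mm dropped in a notch, 32 mm riding on the teeth, 37 mm squeezed. It starts in a 44 mm parking notch 80 mm before notch 1. Notch sides are square: only squeezing frees it. Let go over a tooth it rides on top (3 to 5 N more drag) and snaps into the next notch it meets; 1.3 mm play each way.
- lamp (a point): Centre of the underside of the round white lamp head (68 mm diameter, 56 mm above the bench) on the carriage's arm. It moves with the carriage, 118 mm behind the pawl along rig y and 120 mm to rig +x of the lever. It passes clear above all samples.
- dish: Covered petri dish: flat clear disc, 60 mm diameter, 16 mm high, origin at the centre of its underside. It stands on the ledge at one of three stations 70 mm apart, one for each working notch (within 4 mm of 118 mm behind that notch's drawing position, along rig y).
- jar: Sample to leave alone: squat white capped jar, 46 mm diameter, 38 mm high, at another station; origin at the centre of its underside.
- block: Sample to leave alone: aluminium block 46 x 46 x 30 mm with nine wells, at the remaining station; origin at the centre of its underside.
Not all that is in view belongs to the job. Several things have the shape of the dish; the one meant has the colours described above.

How it is judged:
By the outcome, as a careful person would: the job done as asked, in the order asked, and still so for the second after the job is handed in, with the robot touching nothing.
It also fails if it takes over 42 s, if anything falls off the work surface, if the arm or the gripper's body presses on something with over 40 N, if the wrist force passes 120 N, or if a joint passes its speed limit or range.

ROBOT

A 6-joint arm with a two-finger parallel gripper is mounted at the origin on the work surface. World frame = base frame: x ahead of the robot, y to its left, z up, the work surface at z = 0. Lengths are in m, angles in rad, forces in N, time in s.
With the tool pointing down it reaches from about 0.375 to 0.975 m from the base axis. Payload 3.8 kg.
Tool frame: the origin (TCP) lies between the finger pads; the fingertips stand 17 mm ahead of it and the grasp point (between the pads) lies 2 mm behind it; y points along the fingers, z is the direction in which the jaws open and shut, and the axes are right-handed (so a half turn about y gives the same grasp; the last joint's range is limited). The gripper opens to 85 mm and grips with 20 to 120 N. Pads are 22 mm wide; open, the fingers measure 114 mm over their backs; the gripper's body (76 mm by 85 mm) begins 54 mm behind the grasp point. The pads swing forward as they close: fully open they stand 13 mm farther back than shut.
Start: joints at [1.277, 0.264, 1.604, -0, 1.274, -0.037], TCP at [0.171, 0.653, 0.248] pointing down, gripper open.
Joint ranges: [-2.63, 2.63], [-0.94, 2.18], [0.31, 2.57], [-1.31, 4.45], [0, 2.66], [-2.55, 2.55]. Speed limits (rad/s): [2.57, 2.57, 3.14, 3.14, 3.14, 3.14].

INTERFACE

Orientations are given as a rotation vector (axis times angle).
In Python, from workcell import bot, eyes, nets gives the robot as it stands. The module is installed in compiled form; this text tells all that it offers.
- The arm moves only by the tool jog_arm, never from a script. Its arguments are lists of equal length, an entry for each row: "turn": the turn, a rotation vector about the tool's x, y, z in rad, a list of three; "slide": the shift along the tool's x, y, z in mm, a list of three; "grip": the opening in per cent of the stroke, from 0 (shut) to 100 (fully open). A call has 1 to 5 rows; each row shifts and turns the commanded pose from where the row before left it, along the tool's axes as they then stand; what a row does not reach is not made up. A row lasts 1/10 s, in which the tool goes at most 50 mm and 8.59 degrees, less where a joint would pass 70% of its speed; a pose out of reach is approached as far as the arm can. A call with a gripper value outside its range is refused whole. The fingers move at their own pace and stop on an object; "newtons" is the grip in N (left out, the last holds). Time passes only in rows, so rows that do not move let the fingers close. It gives the time, the measured TCP pose, the force and the opening at its end, in the units of the state.
- bot.read_state(): the state, without advancing time (a new reading comes with each control period).
- eyes.read_camera(name): name is "scene" or "top"; returns a dict with "img" (384x512x3 uint8, red, green, blue), "depth" (384x512 float32, m along the optical axis (not along the pixel's ray), 0 where there is no reading), "intrinsics" (3x3 intrinsics, pixels), "distortion" ([k1, k2, p1, p2, k3] as OpenCV has them; the pictures are not rectified), "position" and "rotation" of the camera in the world. Camera axes: x right, y down, z forward; pixel columns grow to the right and rows downward; lengths in m; the calibration is good to about 2 mm. A picture is of the moment at which its call begins.
- bot.finish_job(): hands the job in, once; it reports no verdict.
Trained networks look in a picture, given as the dict that the camera call returned (one of the last four; its "shot" number tells which), for a name from the list of things; names that differ only in an ending like _2 or _b are one class to them, and where a whole thing is asked for, a point or a joint stands for the part that bears it (a point fixed in the world has none). Each returns a list of dicts, best first, with "conf" (0 to 1); they miss things now and then, are a little off and sometimes report something else, mostly with a low value. They report only what shows in the picture. A call takes as long as a camera call. They do not tell look-alikes from the thing itself.
- nets.search_frame(thing, picture): "xyz" ([x, y, z] in m, in the coordinates of the camera as it stood for that picture, good to about 4 mm: the middle of the surface that is visible of it).
The state is a dict: "time": time; "q": joint angles; "joint_vel": joint speeds; "joint_torque": joint torques, N m; "tool_pos": TCP position; "tcp_rot": TCP orientation; "wrist_force": force on the tool from outside, world axes, zero at the start; "torque": the same for the moment, N m; "width": opening from 0.0 (shut) to 1.0 (fully open).
Only numpy, scipy, OpenCV 4.12 (cv2) and the standard library are available. Lean on these libraries where they do the work, as an engineer would, in place of code of your own. Each camera call takes 0.05 s, during which the arm holds its last target.

## Working session

There is one attempt and no reset: what is moved stays moved. The work goes in short steps, Python scripts to look and compute and a tool call to move; the robot and the scene stay as the last step left them, time stands still between calls to the robot, and variables do not carry over. Pictures are saved under pics/ and viewed, and the job is handed in when it is done.

Besides the shell and the picture viewer there is one more tool, called after "Emit:" in YAML: its name, and indented under it one key for each argument. jog_arm: Moves the arm, as the interface text tells. Its arguments: {"type":"object","properties":{"turn":{"type":"array"},"slide":{"type":"array"},"grip":{"type":"array"},"newtons":{"type":"number"}},"required":["turn","slide","grip"]}

```bash
mkdir -p pics; cat > h.py <<'E'
import numpy as np, cv2
from scipy.spatial.transform import Rotation as R
from workcell import bot, eyes, nets
def cam2w(p,c):
    Rm=np.array(c["rotation"]); 
    if Rm.shape!=(3,3): Rm=R.from_rotvec(Rm).as_matrix()
    return Rm@np.array(p)+np.array(c["position"])
def pix2w(u,v,c,d=None):
    if d is None: d=c["depth"][int(round(v)),int(round(u))]
    q=cv2.undistortPoints(np.array([[[u,v]]],float),np.array(c["intrinsics"]),np.array(c["distortion"]))[0,0]
    return cam2w([q[0]*d,q[1]*d,d],c)
def cloud(c):
    h,w=c["depth"].shape
    vv,uu=np.mgrid[0:h,0:w]
    q=cv2.undistortPoints(np.stack([uu,vv],-1).reshape(-1,1,2).astype(float),np.array(c["intrinsics"]),np.array(c["distortion"]))[:,0]
    d=c["depth"].reshape(-1).astype(float)
    P=np.column_stack([q*d[:,None],d])
    Rm=np.array(c["rotation"])
    if Rm.shape!=(3,3): Rm=R.from_rotvec(Rm).as_matrix()
    W=P@Rm.T+np.array(c["position"]); W[d<=0]=np.nan
    return W.reshape(h,w,3)
def save(c,n,crop=None,s=1):
    im=c["img"][:,:,::-1]
    if crop: im=im[crop[1]:crop[3],crop[0]:crop[2]]
    im=cv2.resize(im,None,fx=s,fy=s,interpolation=cv2.INTER_CUBIC)
    cv2.imwrite("pics/"+n,im)
E
python3 - <<'E'
from h import *
np.set_printoptions(precision=4,suppress=True)
s=bot.read_state(); print(s)
for n in ["scene","top"]:
    c=eyes.read_camera(n); save(c,n+"0.png",s=1.5); print(n,c["position"],c["rotation"],c["shot"])
    for t in ["rig","lever","paddle","fixed_plate","pawl","lamp","dish","jar","block","notch1","notch2","notch3"]:
        try: print(t,[(round(r["conf"],2),cam2w(r["xyz"],c)) for r in nets.search_frame(t,c)][:4])
        except Exception as e: print(t,e)
E
```

```text
{'time': 0.0, 'q': array([ 1.2771,  0.2647,  1.6054,  0.    ,  1.2737, -0.0369]), 'joint_vel': array([ 0.001 , -0.0004,  0.0004, -0.0008, -0.0009,  0.0005]), 'joint_torque': array([ -0.0001, -51.509 , -36.7324,  -0.    ,   0.0127,   0.    ]), 'tool_pos': array([0.1712, 0.6522, 0.247 ]), 'tcp_rot': array([-1.5636,  0.202 , -0.2014]), 'wrist_force': array([-0.2794,  0.3559, -0.3071]), 'torque': array([-0.0051, -0.068 , -0.0246]), 'width': 1.0014123119883864}
scene [1.2201 0.3911 0.8602] [-1.1734 -2.3598  0.9353] 1
rig [(0.89, array([ 0.5832, -0.0418,  0.0142]))]
lever [(0.59, array([ 0.5647, -0.1416,  0.0475]))]
paddle [(0.85, array([ 0.571 , -0.1411,  0.0444]))]
fixed_plate [(0.95, array([ 0.5813, -0.1748,  0.0619])), (0.35, array([0.6511, 0.0352, 0.0477]))]
pawl [(0.62, array([ 0.5624, -0.1411,  0.0439])), (0.47, array([ 0.586 , -0.0419,  0.014 ]))]
lamp [(0.9, array([ 0.5861, -0.1771,  0.0652]))]
dish [(0.84, array([ 0.8186, -0.0565,  0.0148])), (0.78, array([ 0.5936, -0.3168,  0.0165])), (0.7, array([ 0.8042, -0.1784,  0.0108])), (0.54, array([ 0.6853, -0.1005,  0.0211]))]
jar [(0.
[... 645 characters left out ...]
625, -0.126 ,  0.0478]))]
fixed_plate [(0.92, array([ 0.5748, -0.1893,  0.0625]))]
pawl [(0.57, array([ 0.5614, -0.1236,  0.0467]))]
lamp [(0.86, array([ 0.5791, -0.1815,  0.0593])), (0.69, array([0.6464, 0.0286, 0.0442])), (0.4, array([ 0.6575, -0.0346,  0.0387]))]
dish [(0.9, array([ 0.7187, -0.2989,  0.0157])), (0.74, array([ 0.8037, -0.1772,  0.0184])), (0.73, array([ 0.6758, -0.1031,  0.0213])), (0.65, array([ 0.8151, -0.0563,  0.0165]))]
jar [(0.66, array([0.6446, 0.0287, 0.041 ]))]
block [(0.96, array([ 0.6571, -0.0323,  0.0338]))]
notch1 [(0.87, array([ 0.5804, -0.0493,  0.0138]))]
notch2 [(0.87, array([ 0.5804, -0.0493,  0.0138]))]
notch3 [(0.87, array([ 0.5804, -0.0493,  0.0138]))]
```

View pics/scene0.png

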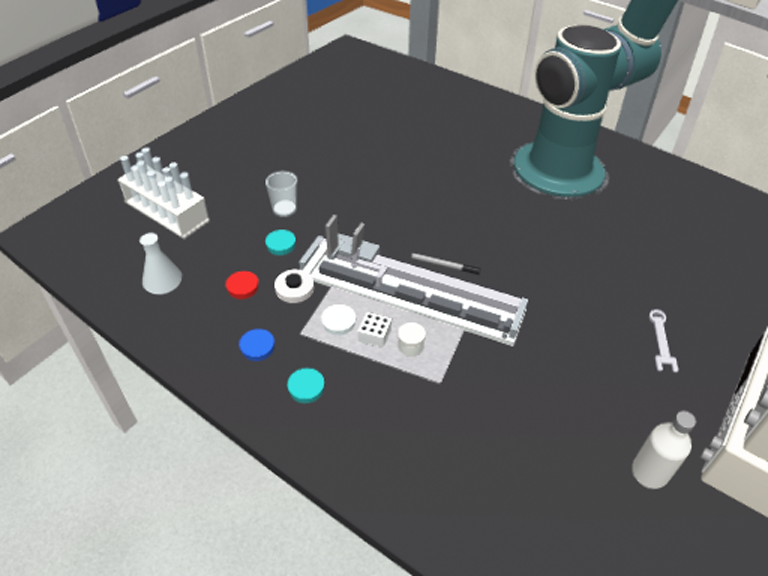

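View pics/top0.png

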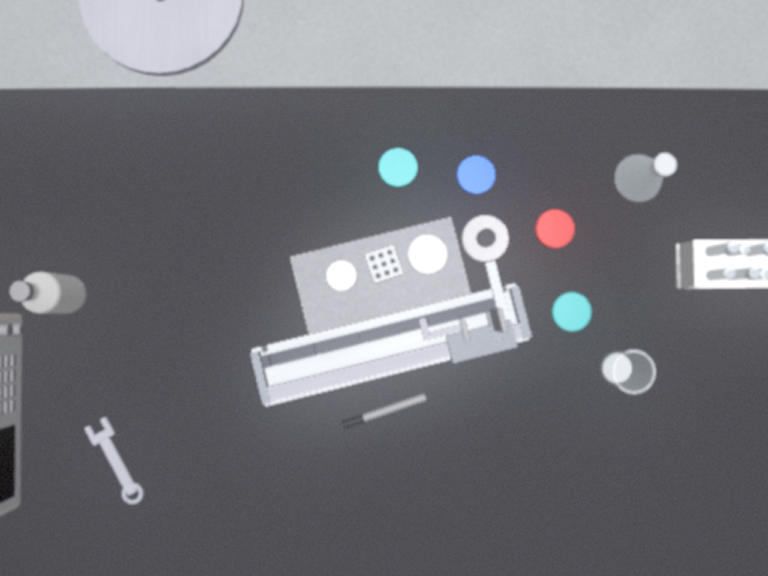

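```bash
python3 - <<'E'
from h import *
np.set_printoptions(precision=4,suppress=True)
for n in ["scene","top"]:
    c=eyes.read_camera(n); W=cloud(c); np.save(n+"_W.npy",W); np.save(n+"_img.npy",c["img"])
    m=(np.abs(W[...,0]-.6)<.3)&(np.abs(W[...,1]+.05)<.3)
    for lo,hi in [(.010,.018),(.09,.13)]:
        k=m&(W[...,2]>lo)&(W[...,2]<hi)
        print(n,lo,k.sum())
        if lo>.05:
            for v,u in np.argwhere(k)[::max(1,k.sum()//40)]: print(u,v,W[v,u])
    if n=="scene":
        save(c,"crop_scene.png",(180,120,370,270),4)
    else: save(c,"crop_top.png",(160,90,420,280),3)
E
```

```text
scene 0.01 2782
scene 0.09 180
222 143 [ 0.5641 -0.2033  0.1239]
222 144 [ 0.5649 -0.2027  0.1212]
222 145 [ 0.5704 -0.198   0.1238]
221 146 [ 0.5759 -0.1968  0.1246]
219 147 [ 0.5801 -0.2004  0.1221]
223 147 [ 0.5698 -0.1954  0.1177]
220 148 [ 0.5811 -0.1961  0.1215]
224 148 [ 0.5665 -0.1949  0.1122]
220 149 [ 0.5825 -0.195   0.1195]
224 149 [ 0.5665 -0.1951  0.1085]
217 150 [ 0.5938 -0.1956  0.1234]
221 150 [ 0.581 -0.193  0.116]
239 150 [ 0.5593 -0.1486  0.1245]
217 151 [ 0.593  -0.1966  0.1189]
221 151 [ 0.5823 -0.192   0.1139]
239 151 [ 0.562  -0.1465  0.124 ]
217 152 [ 0.5961 -0.1939  0.1189]
221 152 [ 0.5827 -0.1918  0.1108]
238 152 [ 0.5663 -0.1464  0.1235]
242 152 [ 0.551  -0.1452  0.1136]
220 153 [ 0.5849 -0.1938  0.1076]
224 153 [ 0.565  -0.1972  0.092 ]
240 153 [ 0.5645 -0.1412  0.1215]
218 154 [ 0.5926 -0.1941  0.1093]
222 154 [ 0.5785 -0.1925  0.1003]
239 154 [ 0.5704 -0.1398  0.1229]
217 155 [ 0.5923 -0.1983  0.1032]
221 155 [ 0.583  -0.1923  0.1   ]
237 155 [ 0.5798 -0.1389  0.1265]
241 155 [ 0.5577 -0.1434  0.1086]
220 156 [ 0.5907 -0.1891  0.1035]
238 156 [ 0.5771 -
[... 1212 characters left out ...]
713 -0.1463  0.1255]
334 216 [ 0.571  -0.1961  0.1267]
307 217 [ 0.5692 -0.14    0.126 ]
331 217 [ 0.5683 -0.1962  0.0914]
335 217 [ 0.5689 -0.1984  0.1257]
309 218 [ 0.5672 -0.1441  0.1263]
333 218 [ 0.5666 -0.1965  0.1128]
337 218 [ 0.5668 -0.2026  0.1255]
311 219 [ 0.565  -0.1483  0.1257]
335 219 [ 0.5648 -0.1982  0.1263]
308 220 [ 0.563  -0.1423  0.1234]
332 220 [ 0.5619 -0.1981  0.0924]
336 220 [ 0.5626 -0.2007  0.1242]
309 221 [ 0.5609 -0.1443  0.1237]
335 221 [ 0.5604 -0.1993  0.1203]
310 222 [ 0.5589 -0.1458  0.1282]
310 223 [ 0.5568 -0.146   0.1265]
310 224 [ 0.5548 -0.1457  0.1285]
310 225 [ 0.5526 -0.1462  0.1246]
311 226 [ 0.5505 -0.1483  0.1245]
311 227 [ 0.5484 -0.1484  0.1237]
```

View pics/crop_scene.png

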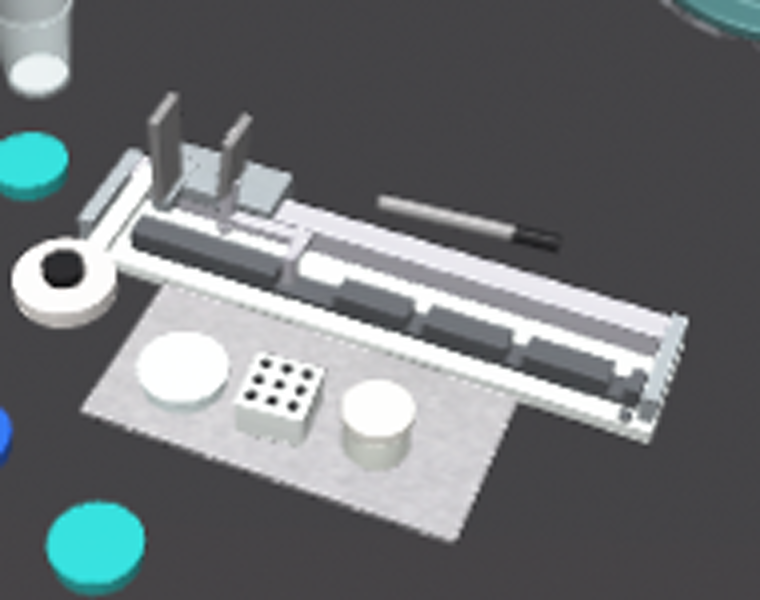

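View pics/crop_top.png

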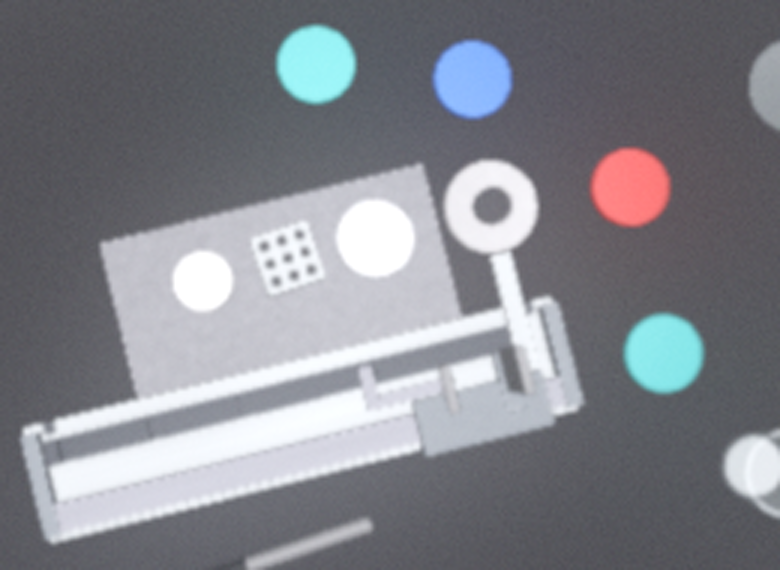

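```bash
cat > rigfit.py <<'E'
from h import *
np.set_printoptions(precision=4,suppress=True)
for n in ["top","scene"]:
    W=np.load(n+"_W.npy")
    m=(W[...,2]>.0105)&(W[...,2]<.13)&(W[...,0]>.45)&(W[...,0]<.66)&(np.abs(W[...,1]+.05)<.24)
    m8=m.astype(np.uint8)
    k,lab,st,ce=cv2.connectedComponentsWithStats(m8)
    i=1+np.argmax(st[1:,4]); P=W[lab==i]
    P=P[P[:,2]<.02]
    # robust rectangle: rotate and find yaw with sharpest extents
    best=None
    for a in np.radians(np.arange(5,20,.1)):
        ex=np.array([np.cos(a),np.sin(a)]); ey=np.array([-np.sin(a),np.cos(a)])
        X=P[:,:2]@ex
        lo,hi=np.percentile(X,[1,99])
        if best is None or hi-lo<best[0]: best=(hi-lo,a)
    a=best[1]; ex=np.array([np.cos(a),np.sin(a)]); ey=np.array([-np.sin(a),np.cos(a)])
    X=P[:,:2]@ex;Y=P[:,:2]@ey
    xl,xh=np.percentile(X,[.3,99.7]);yl,yh=np.percentile(Y,[.3,99.7])
    c=ex*(xl+xh)/2+ey*(yl+yh)/2
    print(n,np.degrees(a),"w",xh-xl,"l",yh-yl,"c",c)
E
python3 rigfit.py
```

```text
top 13.899999999999968 w 0.08959317080361778 l 0.40385800724289206 c [ 0.5401 -0.0479]
scene 13.59999999999997 w 0.06747322228619251 l 0.3941403071675933 c [ 0.55   -0.0306]
```

```bash
cat > prof.py <<'E'
from h import *
np.set_printoptions(precision=4,suppress=True)
a=np.radians(13.9); c0=np.array([.540,-.048])
ex=np.array([np.cos(a),np.sin(a)]); ey=np.array([-np.sin(a),np.cos(a)])
for n in ["top","scene"]:
    W=np.load(n+"_W.npy"); img=np.load(n+"_img.npy")
    D=W[...,:2]-c0; X=D@ex*1e3; Y=D@ey*1e3; Z=W[...,2]*1e3
    # upright plates
    for nm,yl,yh in [("plate",-175,-140),("paddle",-125,-80)]:
        k=(Z>118)&(Z<130)&(Y>yl)&(Y<yh)&(np.abs(X)<60)
        print(n,nm,k.sum(),"X",np.percentile(X[k],[2,50,98]),"Y",np.percentile(Y[k],[2,50,98]))
    k=(Z>85)&(Z<130)&(np.abs(X)<60)&(np.abs(Y)<200)
    if n=="scene":
        for nm,yl,yh in [("plate",-175,-140),("paddle",-125,-80)]:
            for z in range(90,126,6):
                kk=k&(Y>yl)&(Y<yh)&(np.abs(Z-z)<3); print(nm,z,np.median(Y[kk]),np.percentile(Y[kk],[5,95]),kk.sum())
    # map of heights
    print("heights X rows, Y cols")
    k=(Z>10)&(Z<60)&(np.abs(X)<45)&(np.abs(Y)<215)
    for x in range(-40,45,10):
        print(x,[ (int(np.median(Z[k&(abs(X-x)<4)&(abs(Y-y)<5)])) if (k&(abs(X-x)<4)&(abs(Y-y)<5)).any() else -1) for y in range(-210,215,10)])
    # samples on ledge, discs
    for nm,zl,zh in [("obj",14,60)]:
        k=(Z>zl)&(Z<zh)&(X>60)&(X<160)&(np.abs(Y)<250)
        nn,lab,st,ce=cv2.connectedComponentsWithStats(k.astype(np.uint8))
        for i in range(1,nn):
            if st[i,4]>40:
                q=lab==i; print("obj",ce[i],st[i,4],"X",np.percentile(X[q],[2,98]),"Y",np.percentile(Y[q],[2,98]),"Z",np.median(Z[q]))
E
python3 prof.py
```

```text
top plate 68 X [-16.6499  -0.2582  15.3352] Y [-158.2401 -153.906  -150.6002]
top paddle 62 X [-15.8419  -0.0765  15.5761] Y [-104.2511 -100.2307  -96.2939]
heights X rows, Y cols
-40 [26, 38, 18, 51, 52, 50, 52, 52, 51, 52, 51, 52, 52, 43, 15, 16, 14, 14, 13, 15, 16, 14, 13, 17, 16, 15, 16, 15, 16, 14, 15, 14, 14, 13, 14, 16, 14, 14, 14, 14, 15, 31, 37]
-30 [39, 38, 36, 50, 53, 51, 52, 51, 51, 51, 52, 51, 52, 46, 37, 36, 36, 35, 35, 36, 35, 35, 36, 35, 36, 36, 35, 36, 35, 36, 35, 36, 35, 35, 36, 36, 34, 36, 35, 36, 36, 36, 37]
-20 [38, 37, 36, 48, 51, 53, 53, 51, 52, 50, 52, 52, 52, 39, 35, 36, 36, 36, 34, 34, 35, 34, 35, 36, 35, 35, 36, 36, 36, 35, 35, 35, 35, 35, 36, 35, 36, 35, 35, 35, 36, 37, 38]
-10 [37, 35, 14, 51, 51, -1, 52, 52, 51, 51, 49, 51, 51, 16, 14, 13, 14, 13, 13, 15, 14, 13, 13, 13, 13, 13, 13, 13, 14, 14, 13, 12, 13, 13, 13, 13, 13, 14, 13, 13, 13, 25, 37]
0 [38, 37, 14, -1, 59, -1, 42, 13, 14, 14, 13, 44, 45, 43, 44, 45, 46, 13, 15, 14, 13, 13, 13, 14, 14, 14, 13, 13, 13, 14, 13, 15, 14, 13, 13, 14, 14, 14, 13, 13, 13, 29, 38]
10 [36, 37, 14, -1, 58, -1, 44, 14, 1
[... 2939 characters left out ...]
22, 29, 31, 31, 30, 30, 30, 20, 30, 30, 30, 31, 29, 29, 18, 30, 33, 34]
30 [-1, 37, 31, 12, 26, 27, 25, 26, 26, 23, 21, 24, 25, 20, 21, 22, 27, 17, 18, 17, 26, 24, 24, 24, 25, 19, 21, 22, 24, 24, 25, 25, 19, 19, 24, 23, 24, 24, 27, 16, 24, 31, 35]
40 [17, 31, 33, 12, 14, 12, 12, 13, 12, 13, 12, 13, 12, 12, 11, 12, 12, 12, 13, 12, 13, 13, 12, 13, 12, 12, 12, 11, 11, 12, 13, 12, 12, 11, 12, 12, 13, 12, 12, 12, 13, 25, 23]
obj [225.4604 211.5427] 328 X [ 95.2035 149.5733] Y [-111.8523  -57.5256] Z 20.686129047548686
obj [249.5857 218.5086] 350 X [101.0253 146.8958] Y [-37.052    8.1497] Z 34.02602759147655
obj [274.2115 224.8558] 312 X [101.6263 142.4655] Y [31.516  71.9181] Z 41.40585451825313
```

```bash
cat > prof2.py <<'E'
from h import *
np.set_printoptions(precision=1,suppress=True)
a=np.radians(13.9); c0=np.array([.540,-.048])
ex=np.array([np.cos(a),np.sin(a)]); ey=np.array([-np.sin(a),np.cos(a)])
for n in ["top","scene"]:
    W=np.load(n+"_W.npy"); 
    D=W[...,:2]-c0; X=D@ex*1e3; Y=D@ey*1e3; Z=W[...,2]*1e3
    k=(X>(16 if n=="top" else 13))&(X<(32 if n=="top" else 24))&(Z>10)&(Z<60)
    print(n)
    ys=np.arange(-70,200,1.5)
    z=np.array([np.median(Z[k&(abs(Y-y)<2)]) if (k&(abs(Y-y)<2)).any() else np.nan for y in ys])
    cr=[(round(float(ys[i]+1.5*(25.5-z[i])/(z[i+1]-z[i])),1),'up' if z[i+1]>z[i] else 'down') for i in range(len(z)-1) if (z[i]-25.5)*(z[i+1]-25.5)<0]
    print(cr)
    kk=(X>8)&(X<30)&(Z>40)&(Z<52)&(Y>-62)&(Y<-30); print("pawl",np.percentile(Y[kk],[3,50,97]),np.percentile(X[kk],[3,50,97]),kk.sum())
    # lamp
    kk=(X>85)&(X<165)&(Z>50)&(Z<90)&(Y<-110)&(Y>-260); print("lamp X",np.percentile(X[kk],[1,99]),"Y",np.percentile(Y[kk],[1,99]),"Z",np.percentile(Z[kk],[5,50]))
    for nm,yl,yh in [("dish",-130,-40)]:
        kk=(X>85)&(X<160)&(Z>17)&(Z<30)&(Y>yl)&(Y<yh); print(nm,(X[kk].min()+X[kk].max())/2,(Y[kk].min()+Y[kk].max())/2,np.ptp(X[kk]),np.ptp(Y[kk]))
E
python3 prof2.py
```

```text
top
[(-59.4, 'down'), (-57.7, 'up'), (-46.7, 'down'), (-16.9, 'up'), (36.7, 'down'), (46.9, 'up'), (107.8, 'down'), (116.5, 'up'), (178.3, 'down'), (187.0, 'up')]
pawl [-56.6 -51.7 -46.8] [ 8.3 17.4 27.1] 40
lamp X [ 87.6 151. ] Y [-201.3 -137.1] Z [68.6 72.6]
dish 120.92654784795388 -85.96914745519584 58.27602309434853 58.52764351109478
scene
[(-60.9, 'down'), (-57.3, 'up'), (-45.2, 'down'), (37.2, 'down'), (46.5, 'up'), (107.5, 'down'), (116.8, 'up'), (175.4, 'down'), (187.3, 'up')]
pawl [-54.5 -49.2 -45.3] [10.4 22.2 29.8] 28
lamp X [ 89.9 154.6] Y [-201.3 -135.8] Z [59.  70.7]
dish 120.82004512925208 -84.47500864617162 62.938993376270645 60.030994198825056
```

```bash
cat > plan.py <<'E'
from h import *
import sys
np.set_printoptions(precision=4,suppress=True)
a=np.radians(13.9); c0=np.array([.540,-.048])
ex=np.array([np.cos(a),np.sin(a),0]); ey=np.array([-np.sin(a),np.cos(a),0]); ez=np.array([0,0,1.])
def st():
    s=bot.read_state(); Rt=R.from_rotvec(s["tcp_rot"]); p=np.array(s["tool_pos"])
    d=p-np.r_[c0,0]
    return s,Rt,p,np.array([d@ex,d@ey,d[2]])*1e3
def togo(x,y,z):
    s,Rt,p,r=st()
    print("t",s["time"],"rig pos",r,"F rig",np.array([s["wrist_force"]@ex,s["wrist_force"]@ey,s["wrist_force"][2]]),"w",s["width"]*85)
    print("tool axes in rig (cols)",(np.array([ex,ey,ez])@Rt.as_matrix()).round(3).tolist())
    tgt=np.r_[c0,0]+ex*x/1e3+ey*y/1e3+ez*z/1e3
    for sg in (1,-1):
        Rg=R.from_matrix(np.column_stack([np.cross(-ez,sg*ey),-ez,sg*ey]))
        print(sg,"turn",(Rt.inv()*Rg).as_rotvec(),"slide(now axes)",Rt.inv().apply(tgt-p)*1e3,"slide(goal axes)",Rg.inv().apply(tgt-p)*1e3)
    print("world tgt",tgt)
if __name__=="__main__": togo(*map(float,sys.argv[1:4]))
E
python3 plan.py 0 -131 150
```

```text
t 1.4 rig pos [-189.4344  768.8592  248.2488] F rig [-0.8801  0.2872  0.3362] w 84.9622176455725
tool axes in rig (cols) [[0.878, -0.0, 0.479], [-0.479, -0.0, 0.878], [-0.0, -1.0, -0.0]]
1 turn [ 0.0001 -0.4994 -0.    ] slide(now axes) [ 597.2491   98.2941 -699.2256] slide(goal axes) [ 189.4344   98.2488 -899.8592]
-1 turn [0.     2.6422 0.0001] slide(now axes) [ 597.2491   98.2941 -699.2256] slide(goal axes) [-189.4344   98.2488  899.8592]
world tgt [ 0.5715 -0.1752  0.15  ]
```

Emit:
jog_arm:
  turn:
    - [0,-0.125,0]
    - [0,-0.125,0]
    - [0,-0.125,0]
    - [0,-0.125,0]
    - [0,0,0]
  slide:
    - [25,0,-35]
    - [20,0,-40]
    - [15,0,-42]
    - [10,0,-45]
    - [8,0,-45]
  grip: [100,100,100,100,100]

```text
time: 1.9
tool_pos: [0.2499, 0.4413, 0.2483]
tcp_rot: [-1.562, -0.194, 0.194]
wrist_force: [1.4, 1.2, 0.3]
width: 1.002
```

```bash
python3 plan.py 0 -131 150; python3 -c "
from h import *; print(bot.read_state()['q'])"
```

```text
t 1.9 rig pos [-164.0821  544.6349  248.2956] F rig [1.695  0.8277 0.3432] w 85.16924716584273
tool axes in rig (cols) [[1.0, 0.0, -0.004], [0.004, 0.0, 1.0], [0.0, -1.0, 0.0]]
1 turn [-0.0001  0.0042  0.0002] slide(now axes) [ 161.2365   98.2879 -676.3207] slide(goal axes) [ 164.0821   98.2956 -675.6349]
-1 turn [ 0.0003 -3.1374  0.0001] slide(now axes) [ 161.2365   98.2879 -676.3207] slide(goal axes) [-164.0821   98.2956  675.6349]
world tgt [ 0.5715 -0.1752  0.15  ]
[ 1.00646535e+00 -5.67319102e-02  1.95600226e+00 -8.80513607e-05
  1.24215675e+00 -8.11087123e-01]
```

Emit:
jog_arm:
  turn:
    - [0,0,0]
    - [0,0,0]
    - [0,0,0]
    - [0,0,0]
    - [0,0,0]
  slide:
    - [18,0,-45]
    - [18,0,-45]
    - [18,0,-45]
    - [15,0,-45]
    - [15,0,-45]
  grip: [100,100,100,100,100]

```text
time: 2.4
tool_pos: [0.3864, 0.2432, 0.2487]
tcp_rot: [-1.562, -0.192, 0.19]
wrist_force: [0.6, 1.5, 0.6]
width: 1.002
```

Emit:
jog_arm:
  turn:
    - [0,0,0]
    - [0,0,0]
    - [0,0,0]
    - [0,0,0]
    - [0,0,0]
  slide:
    - [14,0,-45]
    - [14,0,-45]
    - [14,0,-45]
    - [12,0,-45]
    - [12,0,-45]
  grip: [100,100,100,100,100]

```text
time: 2.9
tool_pos: [0.5046, 0.0405, 0.2487]
tcp_rot: [-1.562, -0.192, 0.19]
wrist_force: [0.0, 0.3, 0.3]
width: 1.004
```

```bash
python3 plan.py 0 -131 150; python3 -c "
from h import *; print(bot.read_state()['q'])"
```

```text
t 2.9 rig pos [-13.1285  94.419  248.6856] F rig [0.1087 0.304  0.3483] w 85.3615150058771
tool axes in rig (cols) [[1.0, 0.001, -0.0], [0.0, -0.0, 1.0], [0.001, -1.0, -0.0]]
1 turn [0.     0.0003 0.0011] slide(now axes) [  12.9613   98.7033 -225.4209] slide(goal axes) [  13.1285   98.6856 -225.419 ]
-1 turn [ 0.0017 -3.1413 -0.    ] slide(now axes) [  12.9613   98.7033 -225.4209] slide(goal axes) [-13.1285  98.6856 225.419 ]
world tgt [ 0.5715 -0.1752  0.15  ]
[ 3.07440643e-02 -5.94320638e-02  1.95782468e+00  2.26566300e-04
  1.24213102e+00 -1.78299044e+00]
```

Emit:
jog_arm:
  turn:
    - [0,0,0]
    - [0,0,0]
    - [0,0,0]
    - [0,0,0]
    - [0,0,0]
  slide:
    - [3,0,-45]
    - [3,0,-45]
    - [3,0,-45]
    - [2,0,-45]
    - [2,0,-45]
  grip: [100,100,100,100,100]

```text
time: 3.4
tool_pos: [0.5709, -0.1748, 0.2485]
tcp_rot: [-1.562, -0.191, 0.19]
wrist_force: [0.4, 0.3, 0.7]
width: 1.001
```

Emit:
jog_arm:
  turn:
    - [0,0,0]
    - [0,0,0]
    - [0,0,0]
  slide:
    - [0,40,0]
    - [0,40,0]
    - [0,0,0]
  grip: [100,100,100]

```text
time: 3.7
tool_pos: [0.566, -0.1719, 0.1618]
tcp_rot: [-1.557, -0.181, 0.199]
wrist_force: [-1.5, 0.1, -1.2]
width: 0.999
```

```bash
python3 plan.py 0 -131 107; python3 - <<'E'
from h import *
for n,cr in (("scene",(180,90,330,220)),("top",(230,140,400,270))):
    c=eyes.read_camera(n); save(c,n+"1.png",cr,4)
E
```

```text
t 3.7 rig pos [  -4.5625 -126.5045  161.7531] F rig [-1.4306  0.4716 -1.1907] w 84.92443040730018
tool axes in rig (cols) [[1.0, -0.01, 0.001], [-0.0, 0.007, 1.0], [-0.01, -1.0, 0.007]]
1 turn [-0.0068 -0.0005 -0.0104] slide(now axes) [ 5.1325 54.6709 -4.8667] slide(goal axes) [ 4.5625 54.7531 -4.4955]
-1 turn [ 0.0163  3.141  -0.0107] slide(now axes) [ 5.1325 54.6709 -4.8667] slide(goal axes) [-4.5625 54.7531  4.4955]
world tgt [ 0.5715 -0.1752  0.107 ]
```

View pics/scene1.png

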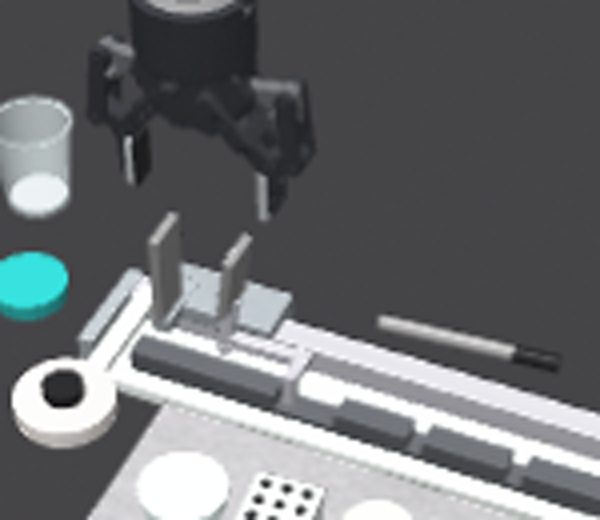

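View pics/top1.png

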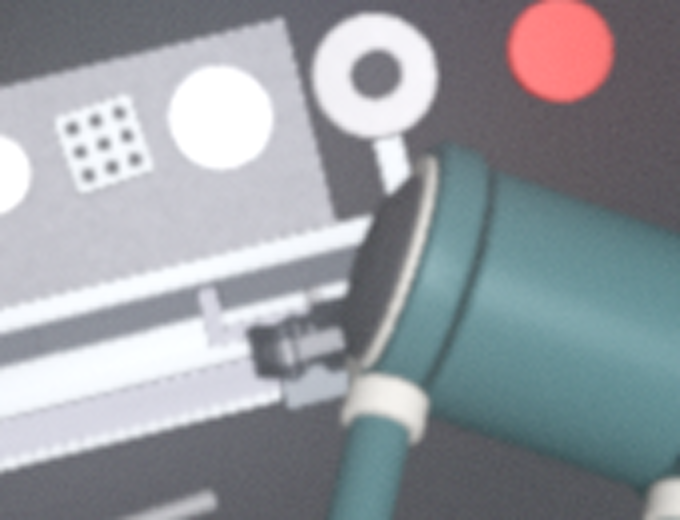

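```bash
python3 plan.py 0 -131 107
```

```text
t 3.8 rig pos [  -0.8804 -128.1777  167.8205] F rig [-0.5287  0.341  -0.3053] w 85.04209673694534
tool axes in rig (cols) [[1.0, -0.002, -0.001], [0.001, 0.001, 1.0], [-0.002, -1.0, 0.001]]
1 turn [-0.0013  0.0006 -0.002 ] slide(now axes) [ 1.0004 60.8149 -2.9017] slide(goal axes) [ 0.8804 60.8205 -2.8223]
-1 turn [-0.0031 -3.141   0.002 ] slide(now axes) [ 1.0004 60.8149 -2.9017] slide(goal axes) [-0.8804 60.8205  2.8223]
world tgt [ 0.5715 -0.1752  0.107 ]
```

Emit:
jog_arm:
  turn:
    - [0,0,0]
    - [0,0,0]
    - [0,0,0]
    - [0,0,0]
    - [0,0,0]
  slide:
    - [1,15,-3]
    - [0,15,0]
    - [0,5,0]
    - [0,0,0]
    - [0,0,0]
  grip: [100,100,100,100,100]

```text
time: 4.3
tool_pos: [0.5724, -0.1754, 0.1334]
tcp_rot: [-1.562, -0.191, 0.191]
wrist_force: [-0.3, -1.6, -0.4]
width: 0.998
```

```bash
python3 plan.py 0 -131 107; python3 - <<'E'
from h import *
for n,cr in (("scene",(190,110,290,200)),):
    c=eyes.read_camera(n); save(c,n+"2.png",cr,6)
E
```

```text
t 4.3 rig pos [   0.8572 -131.4606  133.4193] F rig [-0.669  -1.4784 -0.3977] w 84.8152587336305
tool axes in rig (cols) [[1.0, 0.0, -0.001], [0.001, -0.0, 1.0], [0.0, -1.0, -0.0]]
1 turn [0.     0.0008 0.0001] slide(now axes) [-0.8589 26.4192  0.4624] slide(goal axes) [-0.8572 26.4193  0.4606]
-1 turn [ 0.0001 -3.1408 -0.0001] slide(now axes) [-0.8589 26.4192  0.4624] slide(goal axes) [ 0.8572 26.4193 -0.4606]
world tgt [ 0.5715 -0.1752  0.107 ]
```

View pics/scene2.png

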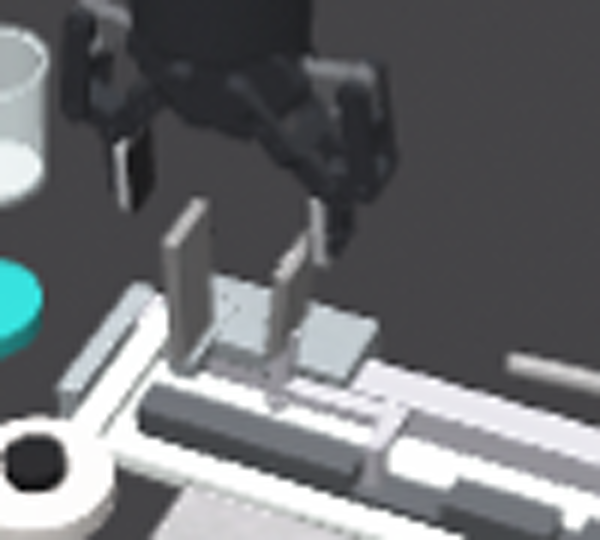

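Emit:
jog_arm:
  turn:
    - [0,0,0]
    - [0,0,0]
    - [0,0,0]
    - [0,0,0]
  slide:
    - [0,9,0]
    - [0,9,0]
    - [0,8,0]
    - [0,0,0]
  grip: [100,100,100,100]

```text
time: 4.75
tool_pos: [0.5708, -0.175, 0.1051]
tcp_rot: [-1.561, -0.188, 0.193]
wrist_force: [-0.4, 0.0, -0.8]
width: 1.001
```

```bash
python3 plan.py 0 -131 107; python3 - <<'E'
from h import *
for n,cr in (("scene",(190,110,290,200)),):
    c=eyes.read_camera(n); save(c,n+"3.png",cr,6)
E
```

```text
t 4.75 rig pos [  -0.6069 -130.6984  105.0828] F rig [-0.3915  0.1357 -0.7628] w 85.07110876106316
tool axes in rig (cols) [[1.0, -0.003, -0.001], [0.001, 0.002, 1.0], [-0.003, -1.0, 0.002]]
1 turn [-0.002   0.0005 -0.0031] slide(now axes) [ 0.6008 -1.9197 -0.298 ] slide(goal axes) [ 0.6069 -1.9172 -0.3016]
-1 turn [-0.0049 -3.141   0.0032] slide(now axes) [ 0.6008 -1.9197 -0.298 ] slide(goal axes) [-0.6069 -1.9172  0.3016]
world tgt [ 0.5715 -0.1752  0.107 ]
```

View pics/scene3.png

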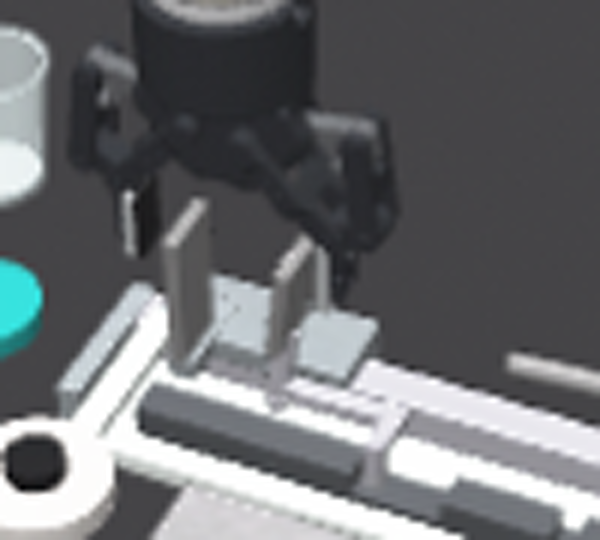

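Emit:
jog_arm:
  turn:
    - [0,0,0]
    - [0,0,0]
    - [0,0,0]
    - [0,0,0]
    - [0,0,0]
  slide:
    - [0,0,-1]
    - [0,0,-1]
    - [0,0,-1]
    - [0,0,-1]
    - [0,0,0]
  grip: [80,70,60,50,45]
  newtons: 25

```text
time: 5.3
tool_pos: [0.5745, -0.1806, 0.1096]
tcp_rot: [-1.564, -0.193, 0.189]
wrist_force: [-2.0, -1.6, 8.4]
width: 0.497
```

Emit:
jog_arm:
  turn:
    - [0,0,0]
    - [0,0,0]
    - [0,0,0]
  slide:
    - [0,0,0]
    - [0,0,0]
    - [0,0,0]
  grip: [40,40,40]

```text
time: 5.6
tool_pos: [0.5745, -0.1806, 0.1096]
tcp_rot: [-1.565, -0.193, 0.189]
wrist_force: [-1.2, -1.3, 8.7]
width: 0.5
```

```bash
python3 plan.py 0 -131 107; python3 - <<'E'
from h import *
for n,cr in (("scene",(190,110,290,200)),):
    c=eyes.read_camera(n); save(c,n+"4.png",cr,6)
E
```

```text
t 5.6 rig pos [   1.6243 -137.0002  109.633 ] F rig [-1.4954 -0.9745  8.7441] w 42.5363603037827
tool axes in rig (cols) [[1.0, 0.002, -0.0], [0.0, -0.002, 1.0], [0.002, -1.0, -0.002]]
1 turn [0.0024 0.0004 0.0023] slide(now axes) [-1.6279  2.6145  6.0073] slide(goal axes) [-1.6243  2.633   6.0002]
-1 turn [ 0.0037 -3.1412 -0.0038] slide(now axes) [-1.6279  2.6145  6.0073] slide(goal axes) [ 1.6243  2.633  -6.0002]
world tgt [ 0.5715 -0.1752  0.107 ]
```

View pics/scene4.png

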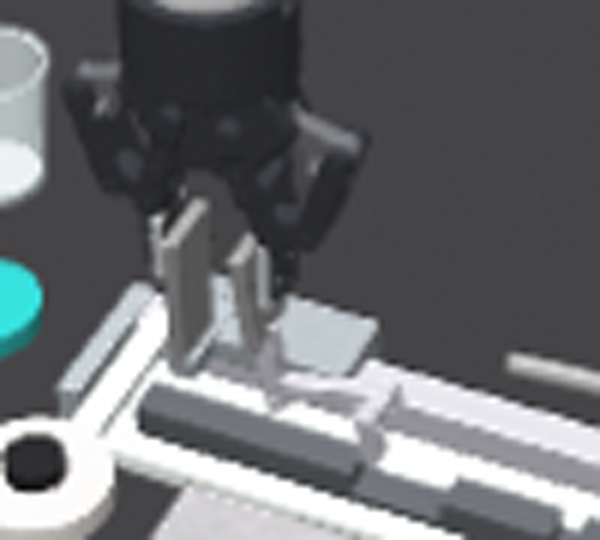

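Emit:
jog_arm:
  turn:
    - [0,0,0]
    - [0,0,0]
    - [0,0,0]
    - [0,0,0]
    - [0,0,0]
  slide:
    - [0,-2,3]
    - [0,0,6]
    - [0,0,10]
    - [0,0,10]
    - [0,0,10]
  grip: [40,40,40,40,40]

```text
time: 6.15
tool_pos: [0.5646, -0.1405, 0.1097]
tcp_rot: [-1.563, -0.193, 0.189]
wrist_force: [5.4, -1.2, -0.2]
width: 0.5
```

```bash
python3 plan.py 0 -54 109
```

```text
t 6.15 rig pos [  1.649  -95.7089 109.7261] F rig [ 4.9674 -2.4964 -0.1522] w 42.46101723044139
tool axes in rig (cols) [[1.0, 0.002, -0.001], [0.001, -0.001, 1.0], [0.002, -1.0, -0.001]]
1 turn [0.0006 0.0008 0.002 ] slide(now axes) [-1.6164  0.6963 41.7107] slide(goal axes) [-1.649   0.7261 41.7089]
-1 turn [ 0.0032 -3.1408 -0.001 ] slide(now axes) [-1.6164  0.6963 41.7107] slide(goal axes) [  1.649    0.7261 -41.7089]
world tgt [ 0.553  -0.1004  0.109 ]
```

Emit:
jog_arm:
  turn:
    - [0,0,0]
    - [0,0,0]
    - [0,0,0]
    - [0,0,0]
    - [0,0,0]
  slide:
    - [0.5,0,10]
    - [0.5,0,10]
    - [0.5,0,10]
    - [0,0,6]
    - [0,0,2]
  grip: [40,40,40,40,40]

```text
time: 6.65
tool_pos: [0.5556, -0.1034, 0.1097]
tcp_rot: [-1.562, -0.191, 0.192]
wrist_force: [-0.3, -2.2, 5.6]
width: 0.497
```

```bash
python3 plan.py 0 -54 109; python3 - <<'E'
from h import *
for n,cr in (("scene",(180,110,310,220)),("top",(230,140,400,270))):
    c=eyes.read_camera(n); save(c,n+"5.png",cr,5 if n=="scene" else 4)
    np.save(n+"_W5.npy",cloud(c))
a=np.radians(13.9); c0=np.array([.540,-.048])
ex=np.array([np.cos(a),np.sin(a)]); ey=np.array([-np.sin(a),np.cos(a)])
for n in ["scene","top"]:
  for f in ["_W.npy","_W5.npy"]:
    W=np.load(n+f);D=W[...,:2]-c0; X=D@ex*1e3; Y=D@ey*1e3; Z=W[...,2]*1e3
    kk=(X>85)&(X<165)&(Z>50)&(Z<78)&(Y<0)&(Y>-260); print(n,f,"lamp X",np.percentile(X[kk],[1,99]),"Y",np.percentile(Y[kk],[1,99]),np.median(Y[kk]),kk.sum())
    k=(X>8)&(X<30)&(Z>40)&(Z<70)&(Y>-80)&(Y<60);print("pawl?",np.percentile(Y[k],[3,50,97]),k.sum())
E
```

```text
t 6.65 rig pos [  1.7935 -57.548  109.705 ] F rig [-0.7687 -2.052   5.6258] w 42.26126528584906
tool axes in rig (cols) [[1.0, -0.001, -0.001], [0.001, 0.0, 1.0], [-0.001, -1.0, 0.0]]
1 turn [-0.0001  0.0013 -0.0008] slide(now axes) [-1.7883  0.7066  3.5503] slide(goal axes) [-1.7935  0.705   3.548 ]
-1 turn [-0.0012 -3.1403  0.0001] slide(now axes) [-1.7883  0.7066  3.5503] slide(goal axes) [ 1.7935  0.705  -3.548 ]
world tgt [ 0.553  -0.1004  0.109 ]
scene _W.npy lamp X [ 89.3369041  154.61600822] Y [-201.40424483 -135.6433848 ] -161.80484306369056 405
pawl? [-54.52736659 -49.16575328 -45.28585815] 28
scene _W5.npy lamp X [ 89.90834041 155.18268011] Y [-121.095338    -56.16093561] -82.6646464353893 420
pawl? [-76.04996948  21.54828078  30.73896946] 78
top _W.npy lamp X [ 87.55784754 151.04591001] Y [-201.55603147 -136.89308249] -166.69956334272334 618
pawl? [-56.58738541 -51.85271353 -46.84138442] 43
top _W5.npy lamp X [ 87.82563122 151.60631358] Y [-121.57141883  -57.79632356] -88.66893937361124 614
pawl? [18.22622597 24.2887898  31.18724364] 55
```

View pics/scene5.png

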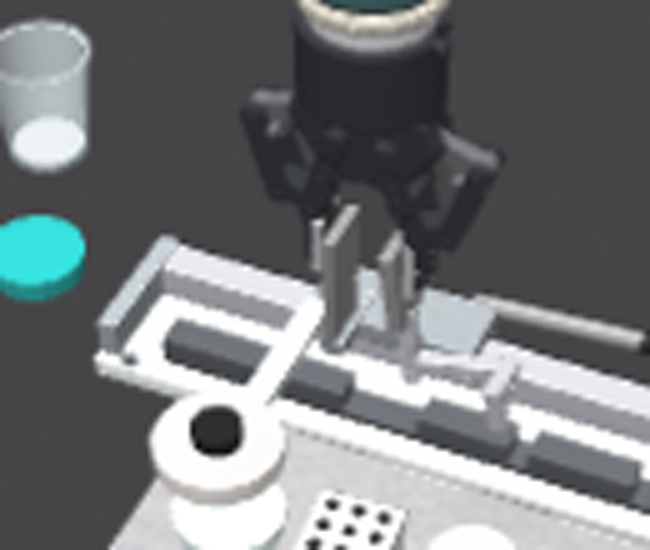

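View pics/top5.png

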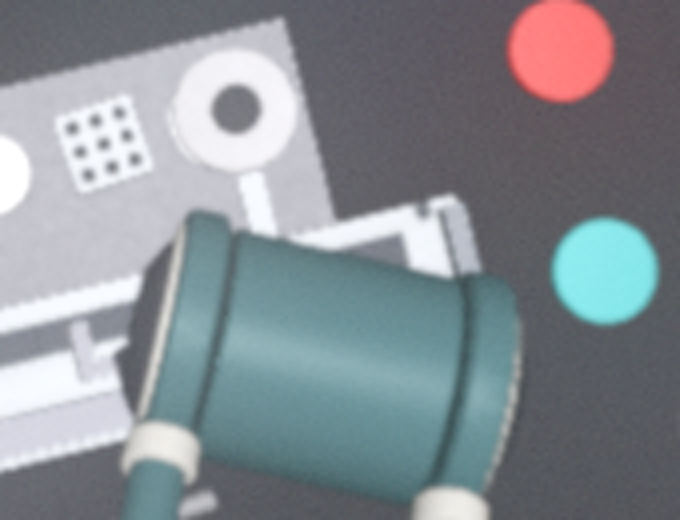

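Emit:
jog_arm:
  turn:
    - [0,0,0]
    - [0,0,0]
    - [0,0,0]
    - [0,0,0]
    - [0,0,0]
  slide:
    - [0,0,0]
    - [0,0,0]
    - [0,0,0]
    - [0,0,0]
    - [0,0,0]
  grip: [60,70,80,90,95]

```text
time: 7.25
tool_pos: [0.556, -0.1044, 0.1091]
tcp_rot: [-1.562, -0.191, 0.191]
wrist_force: [0.2, -0.6, 0.2]
width: 0.95
```

```bash
cat > look.py <<'E'
from h import *
import sys
t=sys.argv[1]
c=eyes.read_camera("scene"); save(c,"scene%s.png"%t,(180,110,310,220),5); W=cloud(c)
a=np.radians(13.9); c0=np.array([.540,-.048])
ex=np.array([np.cos(a),np.sin(a)]); ey=np.array([-np.sin(a),np.cos(a)])
D=W[...,:2]-c0; X=D@ex*1e3; Y=D@ey*1e3; Z=W[...,2]*1e3
kk=(X>85)&(X<165)&(Z>50)&(Z<78)&(Y<0)&(Y>-260); print("lamp Y",np.percentile(Y[kk],[1,99]),np.median(Y[kk]),"travel from start",np.percentile(Y[kk],[1,50,99])-[-201.4,-161.8,-135.6])
E
python3 plan.py 0 -40 109;python3 look.py 6
```

```text
t 7.25 rig pos [  1.9906 -58.5622 109.0788] F rig [ 0.088  -0.6296  0.2324] w 80.7113073533213
tool axes in rig (cols) [[1.0, -0.0, -0.001], [0.001, 0.0, 1.0], [-0.0, -1.0, 0.0]]
1 turn [-0.0001  0.0006 -0.0005] slide(now axes) [-1.9794  0.0814 18.5633] slide(goal axes) [-1.9906  0.0788 18.5622]
-1 turn [-0.0008 -3.141   0.0001] slide(now axes) [-1.9794  0.0814 18.5633] slide(goal axes) [  1.9906   0.0788 -18.5622]
world tgt [ 0.5496 -0.0868  0.109 ]
lamp Y [-123.85112412  -59.15677494] -85.84428128040074 travel from start [77.54887588 75.95571872 76.44322506]
```

View pics/scene6.png

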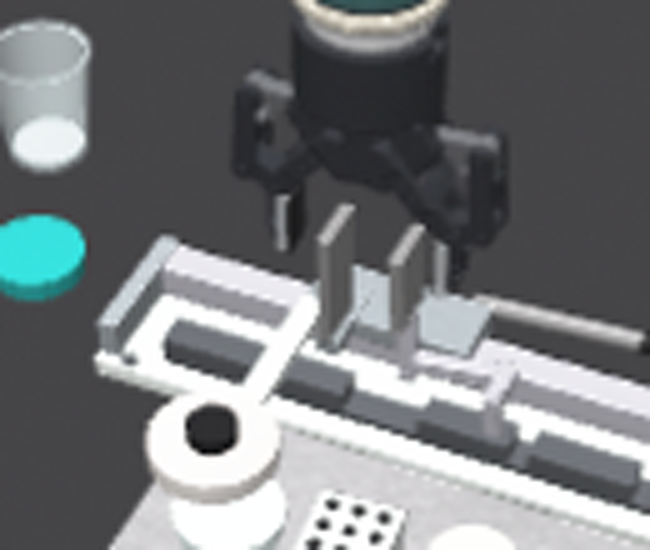

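Emit:
jog_arm:
  turn:
    - [0,0,0]
    - [0,0,0]
    - [0,0,0]
    - [0,0,0]
    - [0,0,0]
  slide:
    - [0,0,5]
    - [0,0,5]
    - [0,0,3]
    - [0,0,2]
    - [0,0,2]
  grip: [95,95,95,95,95]

```text
time: 7.8
tool_pos: [0.5521, -0.0875, 0.1093]
tcp_rot: [-1.562, -0.191, 0.191]
wrist_force: [0.5, 0.3, 0.2]
width: 0.951
```

Emit:
jog_arm:
  turn:
    - [0,0,0]
    - [0,0,0]
    - [0,0,0]
    - [0,0,0]
    - [0,0,0]
  slide:
    - [0,0,1]
    - [0,0,1]
    - [0,0,1]
    - [0,0,1]
    - [0,0,1]
  grip: [95,95,95,95,95]

```text
time: 8.3
tool_pos: [0.5513, -0.0842, 0.1093]
tcp_rot: [-1.564, -0.192, 0.19]
wrist_force: [2.0, -5.5, -2.6]
width: 0.946
```

```bash
python3 plan.py 0 -40 109;python3 look.py 7
```

```text
t 8.3 rig pos [  2.2205 -37.8826 109.2772] F rig [ 0.5974 -5.8595 -2.5818] w 80.38142082407948
tool axes in rig (cols) [[1.0, 0.0, -0.001], [0.001, -0.002, 1.0], [0.0, -1.0, -0.002]]
1 turn [0.0022 0.0006 0.0004] slide(now axes) [-2.222   0.2809 -2.1155] slide(goal axes) [-2.2205  0.2772 -2.1174]
-1 turn [ 0.0006 -3.141  -0.0034] slide(now axes) [-2.222   0.2809 -2.1155] slide(goal axes) [2.2205 0.2772 2.1174]
world tgt [ 0.5496 -0.0868  0.109 ]
lamp Y [-119.79044085  -56.18557428] -82.34861880555805 travel from start [81.60955915 79.45138119 79.41442572]
```

View pics/scene7.png

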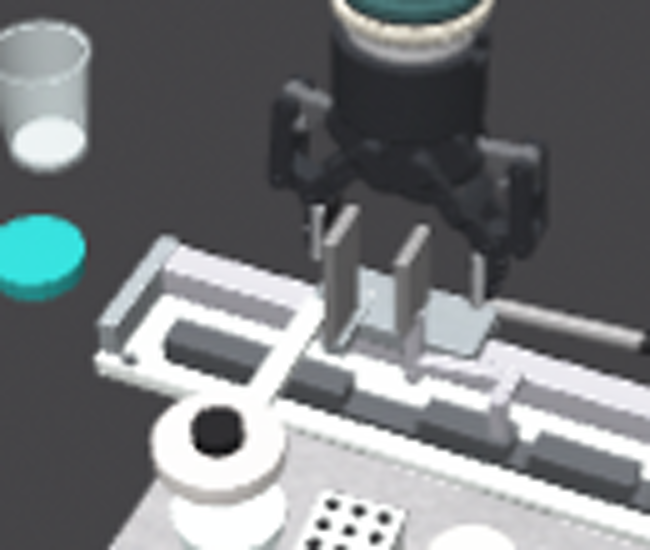

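Emit:
jog_arm:
  turn:
    - [0,0,0]
    - [0,0,0]
    - [0,0,0]
    - [0,0,0]
    - [0,0,0]
  slide:
    - [0,0,1]
    - [0,0,1]
    - [0,0,1]
    - [0,0,1]
    - [0,0,1]
  grip: [95,95,95,95,95]

```text
time: 8.85
tool_pos: [0.55, -0.0792, 0.1093]
tcp_rot: [-1.564, -0.191, 0.19]
wrist_force: [1.6, -5.7, -2.2]
width: 0.947
```

```bash
python3 plan.py 0 -40 109;python3 look.py 8
```

```text
t 8.85 rig pos [  2.2536 -32.7208 109.293 ] F rig [ 0.2236 -5.9475 -2.2337] w 80.52506749676009
tool axes in rig (cols) [[1.0, 0.0, -0.001], [0.001, -0.002, 1.0], [0.0, -1.0, -0.002]]
1 turn [0.0019 0.0006 0.0004] slide(now axes) [-2.2579  0.3057 -7.2773] slide(goal axes) [-2.2536  0.293  -7.2792]
-1 turn [ 0.0007 -3.141  -0.003 ] slide(now axes) [-2.2579  0.3057 -7.2773] slide(goal axes) [2.2536 0.293  7.2792]
world tgt [ 0.5496 -0.0868  0.109 ]
lamp Y [-115.20162788  -50.49203933] -77.86257300870054 travel from start [86.19837212 83.93742699 85.10796067]
```

Emit:
jog_arm:
  turn:
    - [0,0,0]
    - [0,0,0]
    - [0,0,0]
  slide:
    - [0,0,1]
    - [0,0,1]
    - [0,0,1]
  grip: [95,95,95]

```text
time: 9.2
tool_pos: [0.5493, -0.0762, 0.1093]
tcp_rot: [-1.564, -0.191, 0.19]
wrist_force: [1.2, -5.0, -1.9]
width: 0.954
```

Emit:
jog_arm:
  turn:
    - [0,0,0]
    - [0,0,0]
    - [0,0,0]
  slide:
    - [0,0,0.7]
    - [0,0,0.7]
    - [0,0,0.7]
  grip: [95,95,95]

```text
time: 9.5
tool_pos: [0.5488, -0.0742, 0.1093]
tcp_rot: [-1.564, -0.191, 0.191]
wrist_force: [1.0, -5.8, -2.6]
width: 0.951
```

```bash
python3 plan.py 0 -40 109;python3 look.py 9
```

```text
t 9.5 rig pos [  2.2289 -27.4939 109.2936] F rig [-0.4749 -5.902  -2.5777] w 80.8211050143142
tool axes in rig (cols) [[1.0, 0.0, -0.001], [0.001, -0.002, 1.0], [0.0, -1.0, -0.002]]
1 turn [0.0017 0.0007 0.0004] slide(now axes) [ -2.2373   0.3143 -12.5041] slide(goal axes) [ -2.2289   0.2936 -12.5061]
-1 turn [ 0.0006 -3.1409 -0.0027] slide(now axes) [ -2.2373   0.3143 -12.5041] slide(goal axes) [ 2.2289  0.2936 12.5061]
world tgt [ 0.5496 -0.0868  0.109 ]
lamp Y [-109.47774209  -45.39919376] -72.07807728531576 travel from start [91.92225791 89.72192271 90.20080624]
```

View pics/scene9.png

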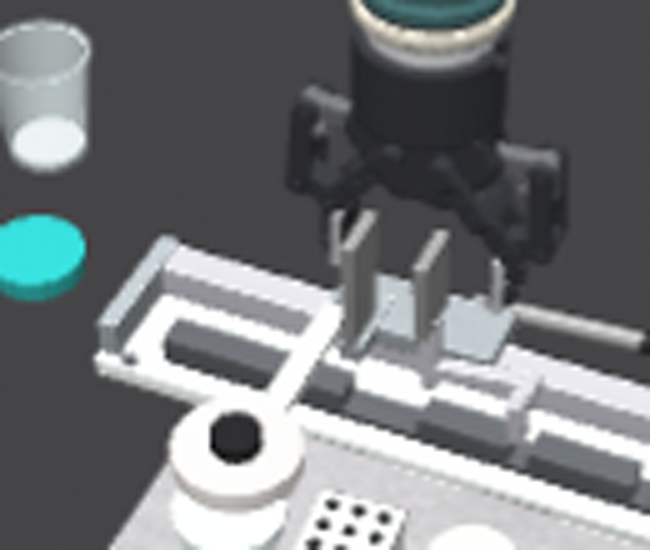

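Emit:
jog_arm:
  turn:
    - [0,0,0]
    - [0,0,0]
  slide:
    - [0,0,0.6]
    - [0,0,0.6]
  grip: [95,95]

```text
time: 9.75
tool_pos: [0.5481, -0.0719, 0.1093]
tcp_rot: [-1.562, -0.19, 0.191]
wrist_force: [-0.2, -1.6, 0.4]
width: 0.952
```

Emit:
jog_arm:
  turn:
    - [0,0,0]
    - [0,0,0]
  slide:
    - [0,0,0.6]
    - [0,0,0.6]
  grip: [95,95]

```text
time: 9.95
tool_pos: [0.5478, -0.0704, 0.1093]
tcp_rot: [-1.562, -0.191, 0.191]
wrist_force: [-0.1, 0.4, 0.4]
width: 0.953
```

```bash
python3 plan.py 0 -40 109;python3 look.py 10
```

```text
t 9.95 rig pos [  2.1416 -23.6132 109.2977] F rig [-0.0384  0.4575  0.3861] w 80.99649971935314
tool axes in rig (cols) [[1.0, -0.0, -0.001], [0.001, 0.001, 1.0], [-0.0, -1.0, 0.001]]
1 turn [-0.0006  0.0006 -0.0001] slide(now axes) [ -2.1508   0.2877 -16.3858] slide(goal axes) [ -2.1416   0.2977 -16.3868]
-1 turn [-0.0001 -3.141   0.001 ] slide(now axes) [ -2.1508   0.2877 -16.3858] slide(goal axes) [ 2.1416  0.2977 16.3868]
world tgt [ 0.5496 -0.0868  0.109 ]
lamp Y [-106.34869467  -41.35919248] -67.83499298830877 travel from start [95.05130533 93.96500701 94.24080752]
```

View pics/scene10.png

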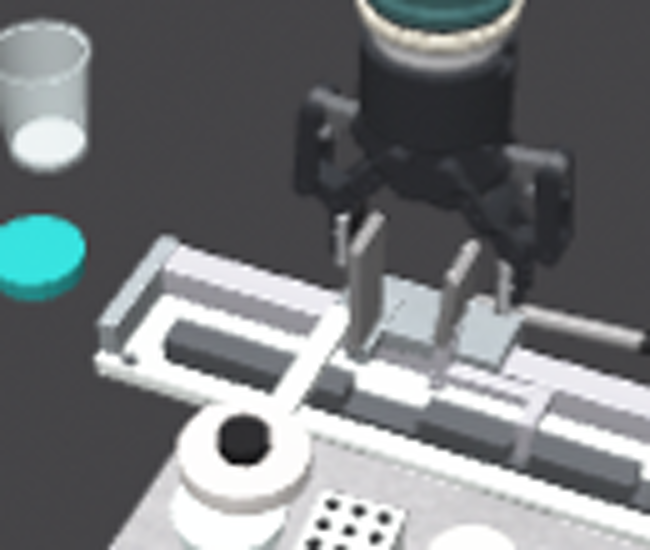

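Emit:
jog_arm:
  turn:
    - [0,0,0]
    - [0,0,0]
    - [0,0,0]
    - [0,0,0]
  slide:
    - [0,0,0.5]
    - [0,0,0.5]
    - [0,0,0.5]
    - [0,0,0.5]
  grip: [95,95,95,95]

```text
time: 10.4
tool_pos: [0.5476, -0.0697, 0.1093]
tcp_rot: [-1.564, -0.192, 0.191]
wrist_force: [1.9, -6.4, -2.2]
width: 0.948
```

Emit:
jog_arm:
  turn:
    - [0,0,0]
    - [0,0,0]
    - [0,0,0]
  slide:
    - [0,0,0.5]
    - [0,0,0.5]
    - [0,0,0]
  grip: [95,95,95]

```text
time: 10.7
tool_pos: [0.5476, -0.0697, 0.1092]
tcp_rot: [-1.565, -0.192, 0.191]
wrist_force: [2.4, -7.6, -1.9]
width: 0.948
```

```bash
python3 plan.py 0 -40 109;python3 look.py 11
```

```text
t 10.7 rig pos [  2.1703 -22.8624 109.2236] F rig [ 0.5057 -7.9898 -1.9   ] w 80.58262338791593
tool axes in rig (cols) [[1.0, 0.0, -0.001], [0.001, -0.003, 1.0], [0.0, -1.0, -0.003]]
1 turn [0.0031 0.0009 0.0004] slide(now axes) [ -2.1862   0.2757 -17.1349] slide(goal axes) [ -2.1703   0.2236 -17.1376]
-1 turn [ 0.0006 -3.1407 -0.0049] slide(now axes) [ -2.1862   0.2757 -17.1349] slide(goal axes) [ 2.1703  0.2236 17.1376]
world tgt [ 0.5496 -0.0868  0.109 ]
lamp Y [-105.32572716  -40.92041114] -67.7812716618946 travel from start [96.07427284 94.01872834 94.67958886]
```

Emit:
jog_arm:
  turn:
    - [0,0,0]
    - [0,0,0]
    - [0,0,0]
    - [0,0,0]
    - [0,0,0]
  slide:
    - [0,0,-5]
    - [0,0,-5]
    - [0,0,-1]
    - [0,0,0]
    - [0,0,0]
  grip: [100,100,100,100,100]

```text
time: 11.25
tool_pos: [0.5498, -0.0784, 0.1093]
tcp_rot: [-1.562, -0.191, 0.191]
wrist_force: [0.4, -0.2, -0.3]
width: 1.001
```

```bash
python3 plan.py 0 -32 109;python3 look.py 12
```

```text
t 11.25 rig pos [  2.172  -31.8791 109.2751] F rig [ 0.3768 -0.3129 -0.265 ] w 85.05077754536568
tool axes in rig (cols) [[1.0, -0.0, -0.001], [0.001, 0.0, 1.0], [-0.0, -1.0, 0.0]]
1 turn [-0.0003  0.0005 -0.    ] slide(now axes) [-2.1721  0.2751 -0.1199] slide(goal axes) [-2.172   0.2751 -0.1209]
-1 turn [-0.0001 -3.1411  0.0005] slide(now axes) [-2.1721  0.2751 -0.1199] slide(goal axes) [2.172  0.2751 0.1209]
world tgt [ 0.5477 -0.0791  0.109 ]
lamp Y [-105.53586762  -41.01169756] -67.45851453969613 travel from start [95.86413238 94.34148546 94.58830244]
```

View pics/scene12.png

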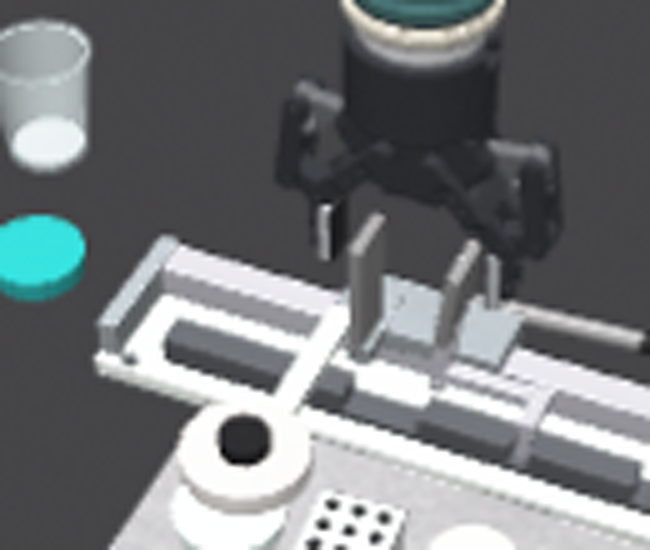

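The pads are clear on both sides: the left pad is at about (325,230), and the plate and paddle are at (365,280) and (455,300). Retreating upward now.

Emit:
jog_arm:
  turn:
    - [0,0,0]
    - [0,0,0]
    - [0,0,0]
    - [0,0,0]
    - [0,0,0]
  slide:
    - [0,-10,0]
    - [0,-20,0]
    - [0,-30,0]
    - [0,-40,0]
    - [0,-30,0]
  grip: [100,100,100,100,100]

```text
time: 11.8
tool_pos: [0.5503, -0.0785, 0.2425]
tcp_rot: [-1.563, -0.193, 0.189]
wrist_force: [1.3, -0.4, 0.3]
width: 0.998
```

Emit:
jog_arm:
  turn:
    - [0,0,0]
    - [0,0,0]
    - [0,0,0]
    - [0,0,0]
    - [0,0,0]
  slide:
    - [0,0,40]
    - [0,0,40]
    - [0,0,40]
    - [0,0,40]
    - [0,0,20]
  grip: [100,100,100,100,100]

```text
time: 12.3
tool_pos: [0.5055, 0.0988, 0.2403]
tcp_rot: [-1.561, -0.193, 0.192]
wrist_force: [0.3, -0.5, -0.1]
width: 1.0
```

```bash
python3 look.py 13; python3 - <<'E'
from h import *
np.set_printoptions(precision=1,suppress=True)
a=np.radians(13.9); c0=np.array([.540,-.048])
ex=np.array([np.cos(a),np.sin(a)]); ey=np.array([-np.sin(a),np.cos(a)])
for n in ["top","scene"]:
    c=eyes.read_camera(n); save(c,n+"14.png",(160,90,420,280),3); W=cloud(c)
    D=W[...,:2]-c0; X=D@ex*1e3; Y=D@ey*1e3; Z=W[...,2]*1e3
    for nm,yl,yh in [("plate",-75,-45),("paddle",-30,20)]:
        k=(Z>116)&(Z<130)&(Y>yl)&(Y<yh)&(np.abs(X)<40); print(n,nm,k.sum(),np.percentile(Y[k],[2,50,98]) if k.any() else None)
    k=(X>16)&(X<28)&(abs(Y-42)<4)&(Z<70); print("pawl top z",np.percentile(Z[k],[10,50,90]))
    k=(Z>28)&(X>85)&(X<160)&(Y>-40)&(Y<100)&(Z<50)
    nn,lab,st,ce=cv2.connectedComponentsWithStats(k.astype(np.uint8))
    for i in range(1,nn):
        if st[i,4]>80: q=lab==i; print("obj X",np.percentile(X[q],[2,98]),"Y",np.percentile(Y[q],[2,98]))
E
```

```text
lamp Y [-105.59314928  -41.09355553] -68.49011957439787 travel from start [95.80685072 93.30988043 94.50644447]
top plate 67 [-63.7 -59.5 -55.8]
top paddle 68 [-10.3  -5.8  -1.7]
pawl top z [38.5 48.6 51.5]
obj X [ 99.3 144. ] Y [-38.4   5.6]
obj X [ 99.5 140.1] Y [29.3 69.6]
scene plate 40 [-62.2 -57.4 -54.2]
scene paddle 36 [-8.2 -3.9 -0.2]
pawl top z [21.4 37.3 48.3]
obj X [100.  146.5] Y [-36.9   7.5]
obj X [101.6 143.3] Y [31.3 71.9]
```

View pics/scene13.png

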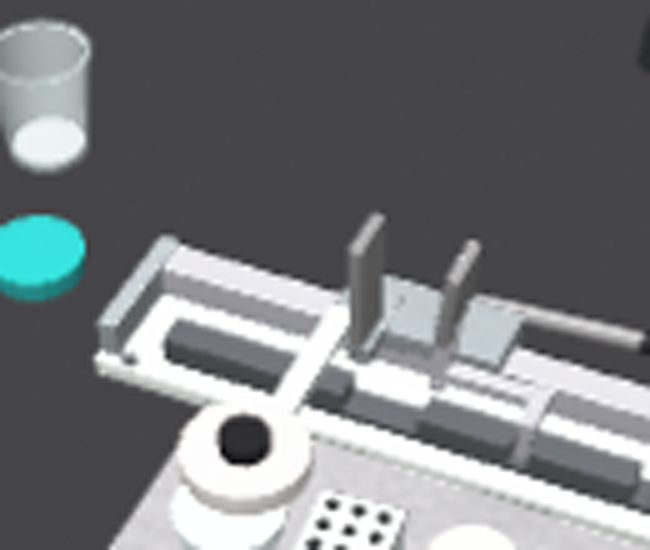

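View pics/top14.png

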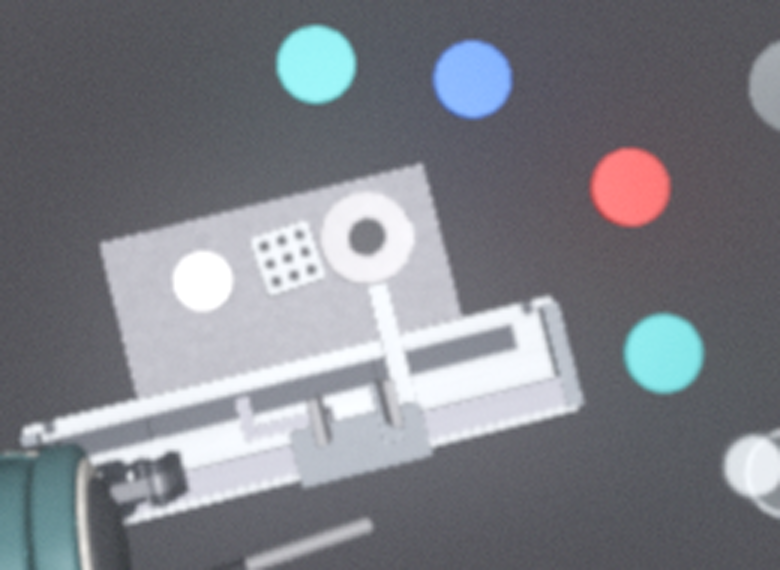

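The tops of the plate and paddle are 53.7 mm apart, the same as before I touched them, so the pawl is fully down. The lamp is over the dish, and the jar and block haven't moved. Handing in.

```bash
python3 -c "
from h import *; print(bot.finish_job())"
```

```text
the job is handed in; nothing more can be done
None
```

The inspection lamp is over the covered dish, with the carriage's pawl dropped into notch 1, and I handed the job in at about 12.5 s. No verdict came back.

**What I did**
- **Dish:** it is the pale disc at the ledge station nearest the parked lamp. The cyan, blue and red discs stand off the ledge.
- **Slide:** I squeezed the lever and slid the carriage about 80 mm with it held, then let go on the tooth before notch 1.
- **Notch:** I pushed the grip plate at about 6 N until the pawl snapped in, then backed off and moved the arm clear.

**Last checks**
- **Pawl:** a push of about 8 N after the snap did not move the carriage, although about 6 N had moved it while the pawl rode on the tooth. The plate and paddle tops are 53.7 mm apart, the same as before I touched them, so the lever is fully let go.
- **Lamp:** it travelled about 94.5 mm and stands about 11 mm past the dish centre along the rail. That is because the strip is clamped about 11 mm further along than the drawing.
- **Samples:** the jar and block are within 1 mm of where they started. The lamp now hides most of the dish, so I did not re-measure it, but nothing went near it.

**Disagreed:** the depth readings on the pawl's own top were too scattered to use. The carriage also slipped back about 3 mm when I first let go on the tooth, and the light push made that up.

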